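Refit the push-knob of a basin mixer tap and hold the tap open

ROBOT

A 7-joint arm with a two-finger parallel gripper is mounted at the origin on the work surface. World frame = base frame: x ahead of the robot, y to its left, z up, the work surface at z = 0. Lengths are in m, angles in rad, forces in N, time in s.
With the tool pointing down it reaches from about 0.425 to 0.95 m from the base axis. Payload 4.7 kg.
Tool frame: the origin (TCP) lies at the very end of the fingers, on their centre line; the grasp point (between the pads) lies 19 mm behind it (arm.pinch_z is the distance from the TCP to the grasp point, in m); y points along the fingers, z is the direction in which the jaws open and shut, and the axes are right-handed (so a half turn about y gives the same grasp; the last joint's range is limited). The gripper opens to 85 mm and grips with 20 to 120 N. Pads are 22 mm wide; open, the fingers measure 114 mm over their backs; the gripper's body (76 mm by 85 mm) begins 54 mm behind the grasp point. The pads swing forward as they close: fully open they stand 13 mm farther back than shut.
Start: joints at [-1.358, 0.469, -0.049, 1.532, 0.024, 1.141, -0.082], TCP at [0.162, 0.655, 0.207] pointing down, gripper open.
Joint ranges: [-2.59, 2.59], [-0.33, 1.99], [-1.39, 1.29], [0.1, 2.45], [-1.04, 4.18], [0.21, 1.99], [-2.66, 2.66]. Speed limits (rad/s): [2.57, 2.57, 3.14, 3.14, 3.14, 3.14, 3.14].

INTERFACE

Orientations are given as a rotation vector (axis times angle).
In Python, from workcell import status, imaging, arm gives the robot as it stands.
- The arm moves only by the tool drive_tool, never from a script. Its argument "increments" is a list of rows, each an object of numbers: "x", "y", "z": the shift along the tool's x, y, z in units of 30 mm (1.0 is 30 mm); "wx", "wy", "wz": the turn, a rotation vector about the tool's x, y, z in units of 6 degrees (1.0 is 6 degrees); "jaw": the gripper's target within -1 to 1 (fully open at 1, half-way at 0, shut at -1). A call has 1 to 8 rows; each row is the pose to reach, as a shift and turn from the pose measured when the call began, along the tool's axes at that moment; what a row does not reach only later rows make up. A row lasts 1/10 s, in which the tool goes at most 50 mm and 8.59 degrees, less where a joint would pass 70% of its speed; a pose out of reach is approached as far as the arm can. A call with a gripper value outside its range is refused whole. The fingers move at their own pace and stop on an object; "squeeze" is the grip in N (left out, the last holds). Time passes only in rows, so rows that repeat a pose let the fingers close. It gives the time, the measured TCP pose, the force and the opening at its end, in the units of the state.
- status.state(): the state, without advancing time (a new reading comes with each control period).
- imaging.get_image(name): name is "side" or "top"; returns the picture (384x512x3 uint8, blue, green, red); there is no depth.
- imaging.camera_model(name): a dict with "K" (3x3 intrinsics, pixels), "dist_coeffs" ([k1, k2, p1, p2, k3] as OpenCV has them; the pictures are not rectified), "world_to_cam" (4x4, takes a point from world to camera coordinates). Camera axes: x right, y down, z forward; pixel columns grow to the right and rows downward; lengths in m; the calibration is good to about 2 mm. A picture is of the moment at which its call begins. camera_model takes no time and is no camera call.
- arm.job_done(): hands the job in, once; it reports no verdict.
The state is a dict: "t": time; "joints": joint angles; "qd": joint speeds; "tau": joint torques, N m; "ee_pos": TCP position; "tool_rot": TCP orientation; "contact_force": force on the tool from outside, world axes, zero at the start; "ft_torque": the same for the moment, N m; "opening": finger opening in m.
Only numpy, scipy, OpenCV 4.12 (cv2) and the standard library are available. Lean on these libraries where they do the work, as an engineer would, in place of code of your own. Each camera call takes 0.05 s, during which the arm holds its last target.

TASK

The chrome knob of the push-type basin tap has been taken off and stands on the counter: put it back on the tap's D-shaped spindle, its pointer nose on the same side as the spindle's flat, and push it fully home. Then press it right down against the tap's spring and keep it pressed, so that you finish still holding the tap open. Do not disturb the tumbler, the soap pump, the soap dish or the screwdriver.

Things in the scene. Friction and masses are not known exactly. Their poses are not given: they have to be found in the camera images.
- knob: Loose chrome tap knob, about 130 g, upright on the counter: smooth round cap 46 mm in diameter, 34 mm high, with a pointer nose 12 mm wide reaching 36 mm from the axis (4 to 31 mm up) and a rib on top towards it. Origin: centre of the underside; z up, x along the nose. Blind D hole from below, 18 deep, 19.2 mm in diameter, flat 4 mm from the axis on the nose's side, mouth chamfered 1 mm.
- spindle_tip (a point): Centre of the top end of the tap's brass spindle, 141 mm above the counter at rest; z up, x out through its flat. D part: 16 mm long down from here, 18 mm in diameter, flat 3.5 mm from the axis, tip chamfered 1 mm. Below it a round shoulder 26 mm in diameter, on which the knob's underside rests when fully home. Sinks as it is pressed. Twists stiffly (0.06 N m).
- plunge (a joint): How far the spindle is pressed down (m): 0 at rest, 0.008 at its stop. A spring lifts it back: it starts to move at about 6 N and needs about 11 N at the stop. With the knob home and pressed to the stop, 4 mm are left between the knob's underside and the top of the tap's body.
- tap: Chrome mixer tap fixed to the counter: upright round body 46 to 50 mm in diameter (foot 60 mm), top 113 mm above the counter; a spout 25 mm thick, no higher than 83 mm, reaches 142 mm along x over the sunken basin. Origin: centre of its foot; z up, x along the spout. The spindle is turned relative to it.
- tumbler: Bystander: white ceramic tumbler, 72 mm in diameter, 95 mm high. Origin: centre of its underside. Leave it alone.
- soap_pump: Bystander: white soap pump bottle, 62 mm in diameter, 156 mm high with its nozzle. Origin: centre of its underside. Leave it alone.
- soap_dish: Bystander: white dish, 112 mm in diameter, with a bar of soap, 36 mm high. Origin: centre of its underside. Leave it alone.
- screwdriver: Bystander: screwdriver 190 mm long lying on the counter between the robot and the tap, 26 mm thick. Origin: middle, underside. Leave it alone.

How it is judged:
By the outcome, as a careful person would: the job done as asked, in the order asked, and still so for the second after the job is handed in, while the arm keeps its last pose, push and grip.
It also fails if it takes over 42 s, if anything falls off the work surface, if the arm or the gripper's body presses on something with over 40 N, if the wrist force passes 120 N, or if a joint passes its speed limit or range.

## Working session

There is one attempt and no reset: what is moved stays moved. The work goes in short steps, Python scripts to look and compute and a tool call to move; the robot and the scene stay as the last step left them, time stands still between calls to the robot, and variables do not carry over. Pictures are saved under pics/ and viewed, and the job is handed in when it is done.

Besides the shell and the picture viewer there is one more tool, called after "Call:" in YAML: its name, and indented under it one key for each argument. drive_tool: Moves the arm, as the interface text tells. Its arguments: {"type":"object","properties":{"increments":{"type":"array","items":{"type":"object","properties":{"x":{"type":"number"},"y":{"type":"number"},"z":{"type":"number"},"wx":{"type":"number"},"wy":{"type":"number"},"wz":{"type":"number"},"jaw":{"type":"number"}}}},"squeeze":{"type":"number"}},"required":["increments"]}

```bash
ls; mkdir -p pics
python3 - <<'E'
from workcell import status, imaging, arm
import cv2, numpy as np
s=status.state()
print({k:np.round(v,4) for k,v in s.items()}, arm.pinch_z)
for n in ("side","top"):
    im=imaging.get_image(n); cv2.imwrite(f"pics/{n}0.png",im)
    m=imaging.camera_model(n); print(n,np.round(m["K"],1).tolist(),m["dist_coeffs"],np.round(m["world_to_cam"],3).tolist())
E
```

```text
pics
{'t': np.float64(0.0), 'joints': array([-1.3579,  0.4694, -0.0486,  1.5337,  0.0241,  1.141 , -0.0823]), 'qd': array([ 0.0009,  0.0001,  0.0019,  0.0003, -0.0003, -0.001 , -0.0005]), 'tau': array([ 1.00000e-04, -5.10305e+01, -4.69000e-02, -2.37718e+01,
        1.06000e-02,  7.70000e-03,  0.00000e+00]), 'ee_pos': array([0.1615, 0.6548, 0.2056]), 'tool_rot': array([-1.5644,  0.19  , -0.1897]), 'contact_force': array([-1.0483,  0.1249, -0.5241]), 'ft_torque': array([-0.0573,  0.0258, -0.0104]), 'opening': np.float64(0.0855)} 0.0187
side [[403.5, 0.0, 259.2], [0.0, 403.5, 193.0], [0.0, 0.0, 1.0]] [-0.01510989  0.          0.          0.          0.        ] [[1.0, -0.014, 0.023, -0.438], [0.011, -0.566, -0.825, 0.096], [0.024, 0.825, -0.565, 1.266], [0.0, 0.0, 0.0, 1.0]]
top [[384.5, 0.0, 249.8], [0.0, 384.5, 189.3], [0.0, 0.0, 1.0]] [0.01653076 0.         0.         0.         0.        ] [[-0.024, -0.999, -0.021, 0.029], [-0.998, 0.025, -0.057, 0.471], [0.058, 0.02, -0.998, 1.09], [0.0, 0.0, 0.0, 1.0]]
```

View pics/side0.png

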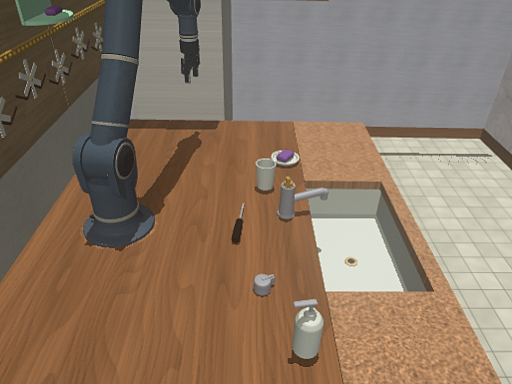

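View pics/top0.png

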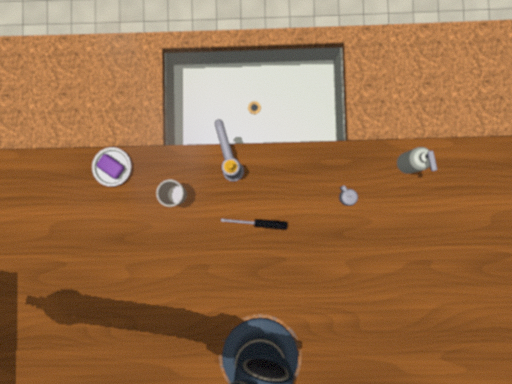

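The side view shows the knob at about (263,284) and the spindle at (288,184). In the top view the knob is at (348,197) and the spindle at (231,167). Next I'll enlarge both.

Run:
```python
import cv2, numpy as np
t=cv2.imread("pics/top0.png"); s=cv2.imread("pics/side0.png")
def c(im,x,y,w,h,k): return cv2.resize(im[y:y+h,x:x+w],None,fx=k,fy=k,interpolation=cv2.INTER_NEAREST)
a=c(t,330,178,36,27,10);b=c(t,213,150,36,27,10)
d=c(s,245,268,36,27,10);e=c(s,272,172,36,27,10)
cv2.imwrite("pics/crops.png",np.vstack([np.hstack([a,b]),np.hstack([d,e])]))
```

```text
(no output)
```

View pics/crops.png

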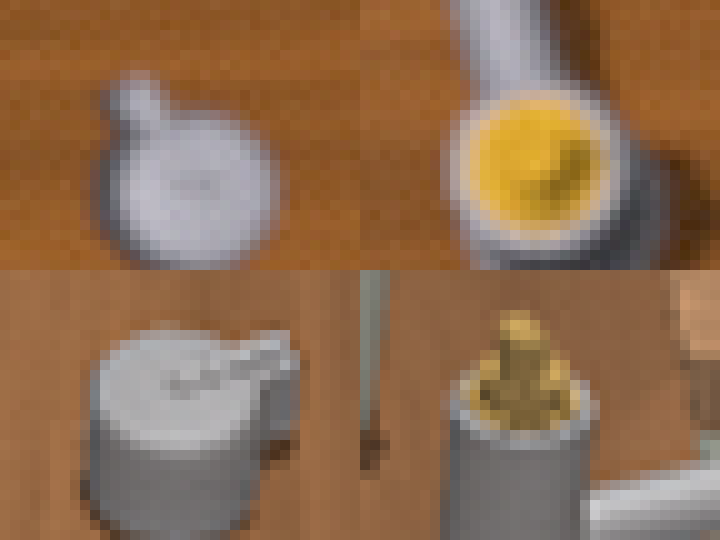

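Run:
```python
from workcell import status, imaging, arm
import cv2, numpy as np
for n in ("side","top"):
    A=np.mean([imaging.get_image(n).astype(float) for _ in range(5)],0); np.save(f"pics/{n}1.npy",A)
print(status.state()["t"])
t=np.load("pics/top1.npy").astype(np.float32); s=np.load("pics/side1.npy").astype(np.float32)
def c(im,x,y,w,h,k): return np.clip(cv2.resize(im[y:y+h,x:x+w],None,fx=k,fy=k,interpolation=cv2.INTER_CUBIC),0,255)
a=c(t,220,155,20,26,18);b=c(s,276,172,20,26,18)
cv2.imwrite("pics/crops2.png",np.hstack([a,b]))
# numbers
print("top gray/yellow V"); print(np.round(t[156:180,220:244,1]).astype(int))
print("side"); print(np.round(s[172:194,278:300,1]).astype(int))
```

```text
0.6
top gray/yellow V
[[ 91  89  92 103 127 154 166 174 173 167 152 131 106  74  58  53  62  80
   87  89  93  93  91  90]
 [ 94  93  92  99 120 144 158 169 171 168 157 142 120  95  73  58  60  72
   87  92  93  92  92  91]
 [ 95  97  92  97 115 139 156 163 167 168 168 160 151 132 108  84  66  67
   82  88  93  95  92  92]
 [ 98  96  95  97 116 138 160 170 171 174 176 175 174 166 150 129  99  79
   83  92  94  96  95  96]
 [ 97  96  96 110 136 160 174 175 172 175 178 179 180 176 171 160 138 104
   86  89  97  97  97  97]
 [ 95  96 110 137 163 178 179 176 172 174 176 177 178 176 171 167 160 137
  101  89  94  98  95  97]
 [ 94  97 120 155 177 181 176 176 172 171 173 173 173 172 169 167 172 157
  124  96  91  94  94  93]
 [ 91 102 136 166 180 179 177 173 169 166 168 168 162 157 155 157 164 167
  140 105  90  89  91  91]
 [ 88 107 148 174 182 177 172 168 166 165 167 170 157 136 128 132 151 158
  144 114  89  82  80  79]
 [ 86 113 156 179 183 175 167 165 167 172 174 173 156 126 106 115 137 153
  145 121  90  76  70  60]
 [ 85 115 160 181 183 176 169 165 170 174 175 168 147 119 103 118 13
[... 2816 characters left out ...]
  94
   94  98 102 103]
 [ 97 101  95  82  97 122 148 138 120 139 149 140 131 138 154 128  99  89
   97  99 103 105]
 [ 99  99  93  85  96  97 105 121 132 147 151 144 143 131 110  96  92  92
   99 101 103 104]
 [ 98  98  91  88  97 100 103 105 107 106 107 107 108 106 104  99  94  96
  101 101 104 105]
 [ 98  97  90  90  98 102 105 107 109 110 111 111 110 109 104 100  95  96
   99  99 101 101]
 [ 98  98  89  90  99 105 107 107 110 111 110 112 111 108 105  99  92  91
   95  96 109 116]
 [100  97  88  92 100 103 106 107 110 110 112 113 110 109 105  95  92 111
  130 141 150 161]][ WARN:0@8.832] global loadsave.cpp:1063 imwrite_ Unsupported depth image for selected encoder is fallbacked to CV_8U.
```

View pics/crops2.png

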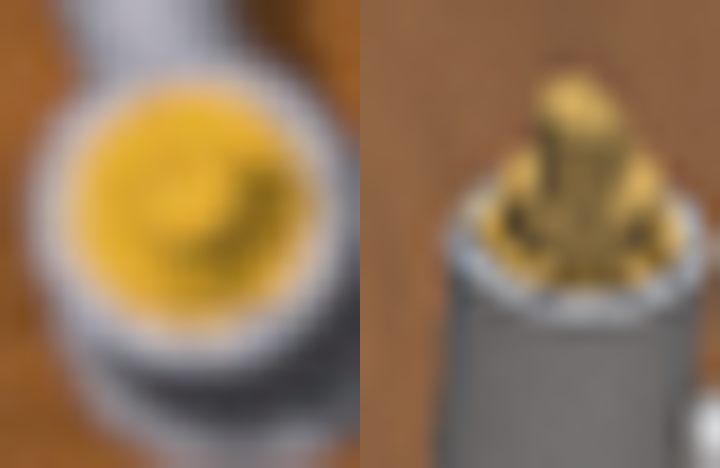

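```bash
cat > h.py <<'E'
import cv2, numpy as np
from workcell import status, imaging, arm
from scipy.spatial.transform import Rotation as R
def ray(n,px,z):
    m=imaging.camera_model(n); K=np.array(m["K"]);d=np.array(m["dist_coeffs"]);T=np.array(m["world_to_cam"])
    u=cv2.undistortPoints(np.asarray(px,float).reshape(-1,1,2),K,d)[:,0]
    D=np.c_[u,np.ones(len(u))]@T[:3,:3]; c=-T[:3,:3].T@T[:3,3]
    return c+D*((z-c[2])/D[:,2])[:,None]
def proj(n,P):
    m=imaging.camera_model(n); T=np.array(m["world_to_cam"])
    return cv2.projectPoints(np.asarray(P,float).reshape(-1,3),cv2.Rodrigues(T[:3,:3])[0],T[:3,3],np.array(m["K"]),np.array(m["dist_coeffs"]))[0][:,0]
def circ(p):
    A=np.c_[2*p[:,:2],np.ones(len(p))]; s=np.linalg.lstsq(A,(p[:,:2]**2).sum(1),rcond=None)[0]
    return s[:2],np.sqrt(s[2]+s[0]**2+s[1]**2)
def mask_contour(im,roi,fn,k=8):
    x,y,w,h=roi; c=np.clip(cv2.resize(im[y:y+h,x:x+w].astype(np.float32),None,fx=k,fy=k,interpolation=cv2.INTER_CUBIC),0,255).astype(np.uint8)
    m=fn(c); m=cv2.morphologyEx(m,cv2.MORPH_OPEN,np.ones((3,3)))
    cs,_=cv2.findContours(m,cv2.RETR_EXTERNAL,cv2.CHAIN_APPROX_NONE)
    q=max(cs,key=cv2.contourArea)[:,0].astype(float)
    return (q+0.5)/k-0.5+[x,y],m
E
python3 - <<'E'
from h import *
t=np.load("pics/top1.npy"); s=np.load("pics/side1.npy")
yel=lambda c: ((c[...,2].astype(int)-c[...,0]>75)).astype(np.uint8)*255
for n,im,roi in (("top",t,(221,157,20,20)),("side",s,(276,172,22,22))):
    x,y,w,h=roi; print(n); print(np.round(im[y:y+h,x:x+w,2]-im[y:y+h,x:x+w,0]).astype(int))
    print("cam",-np.array(imaging.camera_model(n)["world_to_cam"])[:3,:3].T@np.array(imaging.camera_model(n)["world_to_cam"])[:3,3])
E
```

```text
top
[[106  99  59  15  -7  -9  -9  -8  -9  -9  -8  -3  11  32  49  68  87 102
  105 104]
 [107 108  78  31   2  -7  -6  -4  -2   0   1   3   7  13  25  44  75  99
  108 106]
 [107 109  84  38   5   1  13  28  40  43  44  38  26  14   8  16  50  92
  108 114]
 [109 101  67  26  11  28  61  91 116 123 120 106  77  41  13   5  23  67
  103 112]
 [105  78  37  21  37  80 122 153 167 175 172 159 139  93  42  13   7  35
   81 109]
 [ 94  55  26  38  84 134 162 176 176 175 177 176 172 147  90  41  11  12
   49  89]
 [ 76  41  32  69 126 165 178 174 173 174 172 173 163 158 122  70  24   3
   17  58]
 [ 59  29  41  95 149 174 175 170 172 174 173 163 144 132 121  87  38   2
   -2  22]
 [ 46  21  45 105 158 174 169 171 171 175 176 161 130 114 117 106  54   9
   -6   1]
 [ 41  20  50 112 159 173 173 173 175 174 172 151 121 109 118 117  64  15
   -5  -5]
 [ 41  19  50 113 159 175 172 166 171 169 153 126 111 114 124 110  58  11
   -4  -6]
 [ 44  18  40  99 154 175 174 162 153 142 126 108 109 120 128  97  43   6
   -6  -4]
 [ 54  18  25  72 131 169 172 164 150 136 125 113 123 135 125  81  32   3
  
[... 2040 characters left out ...]
9  74]
 [ 75  72  74  82  62  -5  -5   1  34  63  70  63  67  60  65  68  23  -1
   -4  39  79  74]
 [ 76  73  74  81  62  -3   3  -1  -1   4   7  18  21  17   8   3  -6  -3
    6  48  78  75]
 [ 77  74  74  79  53  -2   4   5   3  -1  -1  -3  -4  -3  -2   0   2   1
   11  55  78  74]
 [ 78  75  76  74  42  -1   4   5   4   4   4   4   3   3   3   3   3   2
   17  62  77  74]
 [ 78  76  76  74  42  -1   4   3   5   4   4   4   4   4   3   3   3   1
   19  72  79  77]
 [ 78  75  76  75  42  -1   4   5   5   4   4   5   3   4   5   4   4   1
   21  75  85  75]
 [ 76  76  77  73  35   0   4   5   5   5   5   5   4   3   4   4   4   1
   17  45  38  19]]
cam [ 0.40622472 -0.99555296  0.80500313]
```

Run:
```python
from h import *
t=np.load("pics/top1.npy"); s=np.load("pics/side1.npy")
d=lambda c: c[...,2].astype(int)-c[...,0]
# collar / body ring, top view: grey = low sat ; yellow disc
q,m=mask_contour(t,(221,157,20,20),lambda c:(d(c)>85).astype(np.uint8)*255)
q=q[(q[:,0]>221.5)&(q[:,1]>158.5)&(q[:,0]<239)]
for z in (0.113,0.125): print("top collar",z,circ(ray("top",q,z)), len(q))
# refine spindle axis from tap body side silhouette? side: collar contour
q2,m2=mask_contour(s,(280,179,16,10),lambda c:((d(c)>45)&(np.arange(c.shape[0])[:,None]>0)).astype(np.uint8)*255)
# body silhouette in side: rows 190-210 edges of grey
g=np.abs(s[...,2]-s[...,0])<40
for r in range(190,212,4):
    row=(s[r,:,2]-s[r,:,0])
    xs=np.arange(270,305)
    # subpixel crossing at 40 on left
    l=[x+(row[x]-38)/(row[x]-row[x+1]) for x in range(274,284) if row[x]>38>=row[x+1]]
    rr=[x+(38-row[x])/(row[x+1]-row[x]) for x in range(288,302) if row[x]<=38<row[x+1]]
    print(r,np.round(l,2),np.round(rr,2))
```

```text
top collar 0.113 (array([0.5283138 , 0.06602275]), np.float64(0.016933365044275756)) 293
top collar 0.125 (array([0.5268729 , 0.06518212]), np.float64(0.01673060456628929)) 293
190 [280.1] [294.48]
194 [279.73] []
198 [279.51] []
202 [279.22] [293.76]
206 [278.57] [293.32]
210 [277.23] [293.36]
```

Run:
```python
from h import *
t=np.load("pics/top1.npy"); s=np.load("pics/side1.npy")
a=np.array([0.5283,0.0660])
for z in (0,.05,.08,.1,.113,.125,.141): print(z,proj("side",[*a,z]),proj("top",[*a,z]))
g={"top":t[...,1],"side":s[...,1]}
az=np.arange(-240,121,15); 
for n in ("top","side"):
    for ctr in (a,):
        print(n)
        for A in az:
            r=np.arange(0,12.1,1)/1000; P=np.c_[ctr[0]+r*np.cos(np.radians(A)),ctr[1]+r*np.sin(np.radians(A)),np.full(len(r),.141)]
            p=proj(n,P).astype(np.float32)
            v=cv2.remap(g[n].astype(np.float32),p[:,0][None].copy(),p[:,1][None].copy(),cv2.INTER_CUBIC)[0]
            print(A,np.round(v).astype(int))
```

```text
0 [[286.08536439 212.57442014]] [[232.89157065 170.58323954]]
0.05 [[287.01850447 200.25315107]] [[231.72188785 168.6861119 ]]
0.08 [[287.59766492 192.60050911]] [[230.96624793 167.46053234]]
0.1 [[287.99214032 187.38582171]] [[230.43786554 166.60354634]]
0.113 [[288.2522345  183.94651599]] [[230.08319485 166.0283053 ]]
0.125 [[288.49494744 180.73629914]] [[229.74760489 165.48401216]]
0.141 [[288.82255444 176.40209269]] [[229.28739226 164.7375949 ]]
top
-240 [172 172 171 170 169 167 166 165 165 166 169 172 175]
-225 [172 173 173 172 171 169 166 164 163 164 166 169 173]
-210 [172 173 174 174 172 169 166 161 159 159 160 164 168]
-195 [172 174 175 175 173 169 164 158 154 151 150 152 156]
-180 [172 174 176 176 173 170 163 155 148 141 138 138 140]
-165 [172 175 177 177 174 170 163 152 142 131 125 124 125]
-150 [172 174 177 177 174 170 166 155 140 125 112 107 107]
-135 [172 174 176 177 176 171 164 154 143 126 112 104 102]
-120 [172 174 175 176 176 171 164 155 142 128 117 107 103]
-105 [172 173 174 175 175 170 165 156 142 132 119 109 104]
-90 [172 172 172 174 174 170 166 156 145 135 124 116
[... 1566 characters left out ...]
103 102 100]
-45 [121 116 112 108 105 102  99  98  97  96  95  95  96]
-30 [121 113 107 102  98  94  94  95  94  95  96  97  97]
-15 [121 111 103  98  94  92  93  94  95  97  98  98  97]
0 [121 109 101  96  92  92  94  95  96  97  98  97  97]
15 [121 109 100  95  92  91  93  95  97  97  97  97  96]
30 [121 108 100  94  91  90  92  94  96  97  97  97  97]
45 [121 109  99  94  91  90  91  92  94  95  96  96  96]
60 [121 110 102  94  91  89  90  91  93  95  96  96  97]
75 [121 113 105  98  93  91  90  90  91  91  92  93  93]
90 [121 114 109 103 100  98  95  94  91  90  89  89  90]
105 [121 118 114 111 108 106 103 100  96  91  89  87  88]
120 [121 120 120 118 118 115 110 105  99  92  87  85  85]
```

Run:
```python
from h import *
t=np.load("pics/top1.npy").astype(np.float32); s=np.load("pics/side1.npy").astype(np.float32)
def c(im,x,y,w,h,k,lo,hi):
    o=cv2.resize(im[y:y+h,x:x+w],None,fx=k,fy=k,interpolation=cv2.INTER_CUBIC)
    return np.clip((o-lo)/(hi-lo)*255,0,255).astype(np.uint8)
a=c(t[...,1],222,158,16,16,24,150,185); b=c(t[...,2],222,158,16,16,24,190,240)
d=c(s[...,1],281,172,16,16,24,80,170)
print(np.round(t[160:172,224:238,2]).astype(int)); print(np.round(t[160:172,224:238,0]).astype(int))
def mark(im,n,x0,y0,k,P):
    p=(proj(n,P)[0]+0.5-[x0,y0])*k; cv2.circle(im,tuple(int(v) for v in p),4,0,1)
mark(a,"top",222,158,24,[.5283,.066,.141]);mark(d,"side",281,172,24,[.5283,.066,.141])
cv2.imwrite("pics/crops3.png",np.hstack([a,d]))
```

```text
[[158 171 191 204 211 221 224 225 222 209 191 172 146 123]
 [181 199 214 222 223 226 226 228 228 224 210 187 171 145]
 [199 218 224 226 225 224 225 225 225 225 219 203 190 166]
 [212 224 227 225 222 219 220 221 215 209 204 200 193 180]
 [221 226 224 220 219 218 221 224 209 181 168 173 184 178]
 [223 225 220 217 220 223 226 225 206 165 140 152 176 178]
 [224 225 220 218 222 226 227 221 193 156 138 154 180 179]
 [223 225 221 216 215 218 216 199 166 140 141 161 189 188]
 [221 226 223 216 205 195 182 160 138 138 154 175 199 193]
 [214 226 225 221 206 189 171 156 144 153 175 197 205 190]
 [199 218 222 221 214 199 187 176 162 171 196 210 201 172]
 [181 201 213 218 214 200 191 183 180 187 195 197 179 145]]
[[132 160 163 143 120 105 101 105 116 132 151 158 141 100]
 [160 161 134 100  69  59  51  56  68  85 116 145 158 138]
 [161 135  90  64  49  48  50  47  49  53  72 113 149 155]
 [142  98  62  46  48  46  45  50  42  46  46  78 124 155]
 [126  77  50  45  48  46  47  51  46  37  36  51  97 140]
 [118  67  46  48  49  52  51  49  45  35  26  34  70 124]
 [112  65  47  45  49  51  53  49  43  35  29  36  63 115]
 [110  67  46  44  48  47  47  46  39  29  28  36  78 130]
 [121  72  48  42  42  42  40  34  31  29  34  47 102 149]
 [142  94  56  50  42  39  35  31  31  30  41  72 123 158]
 [158 126  84  54  47  39  36  35  33  35  59 103 146 157]
 [170 158 125  87  68  55  46  48  56  69  94 133 154 144]]
```

View pics/crops3.png

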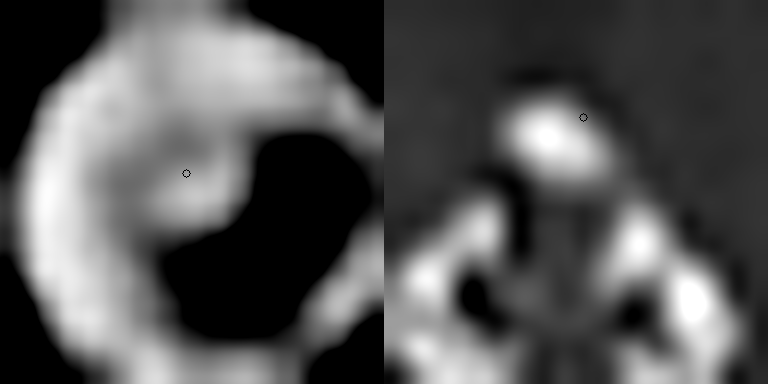

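Run:
```python
from h import *
t=np.load("pics/top1.npy"); s=np.load("pics/side1.npy")
for n,im,roi,thrs in (("top",t,(226,161,9,9),(167,168,169,170)),("side",s,(283,173,11,8),(115,120,125,130,140))):
    for th in thrs:
        x,y,w,h=roi;k=10
        c=cv2.resize(im[y:y+h,x:x+w,1].astype(np.float32),None,fx=k,fy=k,interpolation=cv2.INTER_CUBIC)
        m=(c>th).astype(np.uint8)
        cs,l=cv2.connectedComponents(m)
        pc=proj(n,[.5265,.0645,.141])[0] if n=="top" else np.array([288,177.5])
        i=np.round((pc-[x,y]+.5)*k).astype(int); L=l[i[1],i[0]]
        if L==0: print(n,th,"none");continue
        yy,xx=np.nonzero(l==L); px=np.c_[(xx+.5)/k-.5+x,(yy+.5)/k-.5+y]
        P=ray(n,px,.141)[:,:2]; mu=P.mean(0); e,v=np.linalg.eigh(np.cov((P-mu).T))
        # also blur-corrected
        cp=np.cov(px.T); J=np.linalg.lstsq(px-px.mean(0),P-mu,rcond=None)[0].T
        out=[]
        for b in (0,.2,.3):
            ee,vv=np.linalg.eigh(J@(cp-b*np.eye(2))@J.T); out.append((round(np.degrees(np.arctan2(vv[1,0],vv[0,0])),1),np.round(np.sqrt(np.abs(ee))*1e3,1)))
        print(n,th,len(px)/k/k,np.round(mu,4),np.round(px.mean(0),2),out)
```

```text
top 167 38.85 [0.5315 0.0667] [228.98 163.51] [(np.float64(-138.1), array([4.7, 7.1])), (np.float64(-138.1), array([4.6, 7. ])), (np.float64(-138.1), array([4.5, 7. ]))]
top 168 31.24 [0.5332 0.0656] [229.4  162.81] [(np.float64(-168.5), array([4.4, 5.9])), (np.float64(-168.5), array([4.3, 5.8])), (np.float64(-168.5), array([4.2, 5.7]))]
top 169 7.0200000000000005 [0.5266 0.0648] [229.76 165.37] [(np.float64(-148.6), array([1.5, 2.5])), (np.float64(-148.7), array([1. , 2.2])), (np.float64(-148.7), array([0.6, 2.1]))]
top 170 5.92 [0.5265 0.0648] [229.76 165.43] [(np.float64(-151.8), array([1.4, 2.3])), (np.float64(-151.8), array([0.8, 2. ])), (np.float64(-151.8), array([0.2, 1.8]))]
side 115 12.709999999999999 [0.5246 0.0595] [287.78 177.51] [(np.float64(-166.6), array([3.3, 5.5])), (np.float64(-160.9), array([2.9, 4.9])), (np.float64(-157.1), array([2.6, 4.6]))]
side 120 11.18 [0.5245 0.0596] [287.76 177.49] [(np.float64(-166.3), array([3.1, 5.1])), (np.float64(-159.5), array([2.7, 4.5])), (np.float64(-154.7), array([2.4, 4.2]))]
side 125 9.72 [0.5245 0.0597] [287.75 177.47] [(np.float64(-166.3), array([2.9, 4.8])), (np.float64(-158.0), array([2.4, 4.1])), (np.float64(-152.1), array([2.1, 3.8]))]
side 130 8.5 [0.5244 0.0598] [287.72 177.45] [(np.float64(-165.8), array([2.7, 4.5])), (np.float64(-155.7), array([2.2, 3.8])), (np.float64(-148.4), array([1.7, 3.4]))]
side 140 6.21 [0.5243 0.0601] [287.67 177.41] [(np.float64(-163.9), array([2.3, 3.8])), (np.float64(-148.4), array([1.5, 3. ])), (np.float64(-137.8), array([0.5, 2.6]))]
```

Run:
```python
from h import *
t=np.load("pics/top1.npy"); s=np.load("pics/side1.npy")
d=lambda c: c[...,2].astype(int)-c[...,0]
for th in (40,50):
    q,m=mask_contour(t,(334,178,30,32),lambda c:(d(c)<th).astype(np.uint8)*255)
    print("top",q.min(0),q.max(0))
    P=ray("top",q,0.034)[:,:2]
    # cap circle: use points whose outline is the TOP rim: side away from camera(nadir) 
    c0=ray("top",[[348,197]],.034)[0,:2]
    cam=np.array([.408,-.0042])
    for it in range(4):
        ang=np.degrees(np.arctan2(*(P-c0).T[::-1])); nose=30
        da=np.abs((ang-nose+180)%360-180)
        out=((P-c0)@((c0-cam)/np.linalg.norm(c0-cam)))
        c0,r=circ(P[(da>35)&(out>-0.004)])
    print("cap",c0,r)
    rr=np.linalg.norm(P-c0,axis=1); ang=np.degrees(np.arctan2(*(P-c0).T[::-1]))
    for a in range(0,360,10):
        k=np.abs((ang-a+180)%360-180)<5
        print(a,round(rr[k].mean()*1e3,1) if k.any() else None,end="; ")
    k=rr>0.028; tip=P[k]; v=tip.mean(0)-c0; print("\nnose",np.degrees(np.arctan2(v[1],v[0])),rr.max())
    q,m=mask_contour(s,(247,266,34,34),lambda c:(d(c)<th-5).astype(np.uint8)*255)
    print("side",q.min(0),q.max(0)); np.save("pics/kside.npy",q)
c=np.array([*c0,.034]); print(proj("side",[c,[*c0,0]]))
e=cv2.resize(s[266:300,247:281].astype(np.float32),None,fx=12,fy=12,interpolation=cv2.INTER_CUBIC)
e2=cv2.resize(t[182:216,331:365].astype(np.float32),None,fx=12,fy=12,interpolation=cv2.INTER_CUBIC)
cv2.imwrite("pics/knob.png",np.clip(np.hstack([e2,e])[:,:800],0,255).astype(np.uint8))
```

```text
top [339.0625 185.1875] [357.4375 205.0625]
cap [ 0.44265805 -0.25955051] 0.023135891869094677
0 23.2; 10 24.5; 20 32.1; 30 36.7; 40 36.6; 50 30.3; 60 27.0; 70 27.7; 80 27.8; 90 27.7; 100 28.1; 110 27.9; 120 26.9; 130 26.4; 140 25.8; 150 24.9; 160 24.1; 170 23.4; 180 23.3; 190 23.3; 200 23.3; 210 23.1; 220 22.8; 230 22.9; 240 23.0; 250 22.9; 260 23.0; 270 23.3; 280 23.2; 290 23.5; 300 23.6; 310 23.2; 320 22.9; 330 22.9; 340 23.0; 350 23.1; 
nose 42.00183285804515 0.037401711497532755
side [252.8125 273.5625] [274.4375 295.6875]
top [338.8125 185.0625] [357.6875 205.1875]
cap [ 0.44274641 -0.25963502] 0.023629825729680753
0 23.5; 10 25.4; 20 32.9; 30 37.1; 40 37.2; 50 31.3; 60 27.6; 70 28.5; 80 28.4; 90 28.5; 100 28.7; 110 28.6; 120 27.5; 130 27.0; 140 26.3; 150 25.5; 160 24.7; 170 24.0; 180 23.8; 190 23.8; 200 23.8; 210 23.6; 220 23.2; 230 23.4; 240 23.5; 250 23.3; 260 23.6; 270 23.9; 280 23.7; 290 23.9; 300 24.1; 310 23.6; 320 23.4; 330 23.4; 340 23.5; 350 23.7; 
nose 54.5714127309313 0.0378723748304934
side [252.6875 273.3125] [274.5625 295.9375]
[[262.55601218 277.97348858]
 [262.20266763 287.05928044]]
```

View pics/knob.png

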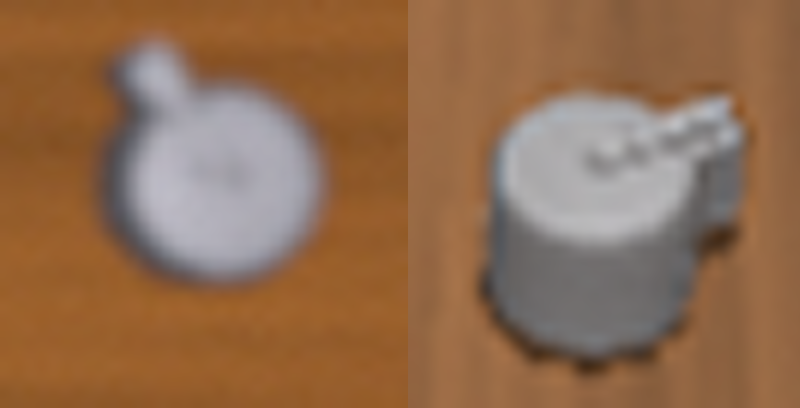

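Run:
```python
from h import *
st=status.state(); M=R.from_rotvec(st["tool_rot"]).as_matrix(); print(np.round(M,3))
P=ray("side",[[262.1,278.8],[273.3,274.25]],.034); v=P[1]-P[0]; print(P,np.degrees(np.arctan2(v[1],v[0])))
P=ray("top",[[225/12-.5+331,180/12-.5+182],[160/12-.5+331,65/12-.5+182]],.033); v=P[1]-P[0]; print(P,np.degrees(np.arctan2(v[1],v[0])))
print(P)
# other objects (top)
for nm,px,z in (("tumbler",[170,193],.095),("pump",[421,159],.12),("dish",[111,167],.02),("sd",[255,224],.013),("sdl",[221,220],.013),("sdr",[288,226],.013)): print(nm,ray("top",[px],z)[0])
```

```text
[[ 0.971 -0.     0.239]
 [-0.239  0.     0.971]
 [-0.    -1.     0.   ]]
[[ 0.44150762 -0.26253468  0.034     ]
 [ 0.47116119 -0.24622805  0.034     ]] 28.80659499160944
[[ 0.44323126 -0.26043506  0.033     ]
 [ 0.47047076 -0.24641245  0.033     ]] 27.238937664971008
[[ 0.44323126 -0.26043506  0.033     ]
 [ 0.47047076 -0.24641245  0.033     ]]
tumbler [0.46242393 0.22915175 0.095     ]
pump [ 0.53229843 -0.42652261  0.12      ]
dish [0.54567572 0.41565546 0.02      ]
sd [0.37201644 0.0053033  0.013     ]
sdl [0.38571668 0.10232769 0.013     ]
sdr [ 0.36414801 -0.08855675  0.013     ]
```

Call:
drive_tool:
  increments:
    - {"x": 1.47, "y": -0.8, "z": -0.95, "wy": 1.33, "jaw": 1}
    - {"x": 2.94, "y": -1.6, "z": -1.9, "wy": 2.67, "jaw": 1}
    - {"x": 4.41, "y": -2.5, "z": -2.84, "wy": 4.0, "jaw": 1}
    - {"x": 5.88, "y": -2.5, "z": -3.79, "wy": 5.35, "jaw": 1}
    - {"x": 7.34, "y": -2.5, "z": -4.74, "wy": 6.7, "jaw": 1}
    - {"x": 8.81, "y": -2.5, "z": -5.69, "wy": 8.0, "jaw": 1}
    - {"x": 10.28, "y": -2.5, "z": -6.63, "wy": 9.35, "jaw": 1}
    - {"x": 11.75, "y": -2.5, "z": -7.58, "wy": 10.7, "jaw": 1}

```text
invalid input
```

```bash
cat >> h.py <<'E'
def pose():
    st=status.state(); M=R.from_rotvec(st["tool_rot"]).as_matrix()
    print("t",round(float(st["t"]),2),"p",np.round(st["ee_pos"],4),"zyaw",round(np.degrees(np.arctan2(M[1,2],M[0,2])),2),"ydir",np.round(M[:,1],4),"F",np.round(st["contact_force"],1),"T",np.round(st["ft_torque"],2),"open",round(float(st["opening"]),4),"q",np.round(st["joints"],2))
    return st,M
def go(target,zyaw=None,M=None,st=None):
    if st is None: st,M=pose()
    d=M.T@(np.array(target)-st["ee_pos"])/0.03
    print("xyz units",np.round(d,2))
    if zyaw is not None:
        c,s_=np.cos(np.radians(zyaw)),np.sin(np.radians(zyaw))
        z=np.array([c,s_,0]);y=np.array([0,0,-1.]);x=np.cross(y,z)
        Mt=np.c_[x,y,z]; w=R.from_matrix(M.T@Mt).as_rotvec(degrees=True)/6
        print("w units",np.round(w,2))
E
python3 -c "
from h import *
go([.52,0,.27],-45)
"
```

```text
t 0.6 p [0.1615 0.6554 0.2066] zyaw 76.15 ydir [-1.e-04  1.e-04 -1.e+00] F [-0.2 -0.  -0.6] T [0.01 0.07 0.03] open 0.0855 q [-1.36  0.47 -0.05  1.53  0.02  1.14 -0.08]
xyz units [ 16.83  -2.11 -18.35]
w units [ 0.   20.19 -0.  ]
```

Call:
drive_tool:
  increments:
    - {"x": 1.47, "y": -0.8, "z": -0.95, "wx": 0.0, "wy": 1.33, "wz": 0.0, "jaw": 1.0}
    - {"x": 2.94, "y": -1.6, "z": -1.9, "wx": 0.0, "wy": 2.67, "wz": 0.0, "jaw": 1.0}

```text
t: 0.8
ee_pos: [0.2231, 0.5887, 0.2476]
tool_rot: [-1.533, 0.411, -0.41]
contact_force: [1.7, 0.1, 0.3]
opening: 0.0854
```

```bash
python3 -c "
from h import *
go([.46,.32,.27],20)
"
```

```text
t 0.8 p [0.2231 0.5887 0.2476] zyaw 60.01 ydir [-0.0011 -0.0016 -1.    ] F [1.7 0.1 0.3] T [-0.   -0.11  0.  ] open 0.0854 q [-1.29  0.36  0.03  1.6  -0.01  1.18 -0.22]
xyz units [11.32 -0.74 -3.81]
w units [0.02 6.67 0.01]
```

Call:
drive_tool:
  increments:
    - {"x": 1.42, "y": -0.1, "z": -0.48, "wx": 0.0, "wy": 0.83, "wz": 0.0, "jaw": 1.0}
    - {"x": 2.83, "y": -0.2, "z": -0.95, "wx": 0.0, "wy": 1.67, "wz": 0.0, "jaw": 1.0}
    - {"x": 4.25, "y": -0.3, "z": -1.43, "wx": 0.0, "wy": 2.5, "wz": 0.0, "jaw": 1.0}
    - {"x": 5.66, "y": -0.4, "z": -1.9, "wx": 0.0, "wy": 3.33, "wz": 0.0, "jaw": 1.0}
    - {"x": 7.08, "y": -0.5, "z": -2.38, "wx": 0.0, "wy": 4.17, "wz": 0.0, "jaw": 1.0}
    - {"x": 8.5, "y": -0.6, "z": -2.86, "wx": 0.0, "wy": 5.0, "wz": 0.0, "jaw": 1.0}
    - {"x": 9.9, "y": -0.7, "z": -3.33, "wx": 0.0, "wy": 5.83, "wz": 0.0, "jaw": 1.0}
    - {"x": 11.3, "y": -0.7, "z": -3.8, "wx": 0.0, "wy": 6.67, "wz": 0.0, "jaw": 1.0}

```text
t: 1.6
ee_pos: [0.461, 0.3192, 0.2696]
tool_rot: [-1.353, 0.951, -0.951]
contact_force: [0.9, 0.2, -0.3]
opening: 0.0853
```

```bash
python3 -c "
from h import *
go([.53,.02,.26],-40)
"
```

```text
t 1.6 p [0.461  0.3192 0.2696] zyaw 19.79 ydir [ 1.e-04 -3.e-04 -1.e+00] F [ 0.9  0.2 -0.3] T [-0.01 -0.02 -0.02] open 0.0853 q [-0.93  0.23  0.3   1.74 -0.07  1.18 -0.26]
xyz units [10.16  0.32 -1.21]
w units [-0.    9.96  0.  ]
```

Call:
drive_tool:
  increments:
    - {"x": 1.27, "y": 0.0, "z": -0.15, "wx": 0.0, "wy": 1.25, "wz": 0.0, "jaw": 1.0}
    - {"x": 2.54, "y": 0.1, "z": -0.3, "wx": 0.0, "wy": 2.5, "wz": 0.0, "jaw": 1.0}
    - {"x": 3.81, "y": 0.1, "z": -0.45, "wx": 0.0, "wy": 3.75, "wz": 0.0, "jaw": 1.0}
    - {"x": 5.08, "y": 0.2, "z": -0.6, "wx": 0.0, "wy": 5.0, "wz": 0.0, "jaw": 1.0}
    - {"x": 6.35, "y": 0.2, "z": -0.75, "wx": 0.0, "wy": 6.25, "wz": 0.0, "jaw": 1.0}
    - {"x": 7.62, "y": 0.3, "z": -0.9, "wx": 0.0, "wy": 7.5, "wz": 0.0, "jaw": 1.0}
    - {"x": 8.9, "y": 0.3, "z": -1.05, "wx": 0.0, "wy": 8.75, "wz": 0.0, "jaw": 1.0}
    - {"x": 10.16, "y": 0.3, "z": -1.2, "wx": 0.0, "wy": 10.0, "wz": 0.0, "jaw": 1.0}

```text
t: 2.4
ee_pos: [0.5304, 0.0187, 0.261]
tool_rot: [-0.787, 1.708, -1.708]
contact_force: [0.6, 0.4, -0.6]
opening: 0.0857
```

```bash
python3 -c "
from h import *
go([.4427,-.2597,.10],-62)
"
```

```text
t 2.4 p [0.5304 0.0187 0.261 ] zyaw -40.51 ydir [ 6.e-04  2.e-04 -1.e+00] F [ 0.6  0.4 -0.6] T [ 0.07 -0.02  0.02] open 0.0857 q [-0.64  0.2   0.63  1.83 -0.13  1.15 -0.68]
xyz units [8.96 5.36 3.8 ]
w units [-0.    3.58 -0.01]
```

Call:
drive_tool:
  increments:
    - {"x": 1.12, "y": 0.3, "z": 0.47, "wx": 0.0, "wy": 0.45, "wz": 0.0, "jaw": 1.0}
    - {"x": 2.24, "y": 0.8, "z": 0.95, "wx": 0.0, "wy": 0.9, "wz": 0.0, "jaw": 1.0}
    - {"x": 3.36, "y": 1.4, "z": 1.42, "wx": 0.0, "wy": 1.35, "wz": 0.0, "jaw": 1.0}
    - {"x": 4.48, "y": 2.1, "z": 1.9, "wx": 0.0, "wy": 1.8, "wz": 0.0, "jaw": 1.0}
    - {"x": 5.6, "y": 2.9, "z": 2.37, "wx": 0.0, "wy": 2.25, "wz": 0.0, "jaw": 1.0}
    - {"x": 6.72, "y": 3.7, "z": 2.85, "wx": 0.0, "wy": 2.7, "wz": 0.0, "jaw": 1.0}
    - {"x": 7.84, "y": 4.5, "z": 3.32, "wx": 0.0, "wy": 3.15, "wz": 0.0, "jaw": 1.0}
    - {"x": 8.96, "y": 5.3, "z": 3.8, "wx": 0.0, "wy": 3.6, "wz": 0.0, "jaw": 1.0}

```text
t: 3.2
ee_pos: [0.4424, -0.2607, 0.1012]
tool_rot: [-0.481, 1.949, -1.95]
contact_force: [0.5, 0.1, -0.2]
opening: 0.0852
```

```bash
python3 -c "
from h import *
go([.4427,-.2597,.06],-62)
for n in ('top','side'): cv2.imwrite(f'pics/{n}2.png',imaging.get_image(n))
a=cv2.imread('pics/top2.png')[150:240,290:410];b=cv2.imread('pics/side2.png')[200:310,200:330]
cv2.imwrite('pics/c4.png',np.hstack([cv2.resize(a,(400,300),interpolation=cv2.INTER_CUBIC),cv2.resize(b,(354,300),interpolation=cv2.INTER_CUBIC)]))
"
```

```text
t 3.2 p [ 0.4424 -0.2607  0.1012] zyaw -62.17 ydir [ 1.7e-03  2.0e-04 -1.0e+00] F [ 0.5  0.1 -0.2] T [-0.04 -0.01  0.09] open 0.0852 q [-0.13  0.4   0.74  2.05 -0.37  0.82 -0.26]
xyz units [-0.02  1.37 -0.03]
w units [-0.01 -0.03 -0.02]
```

View pics/c4.png

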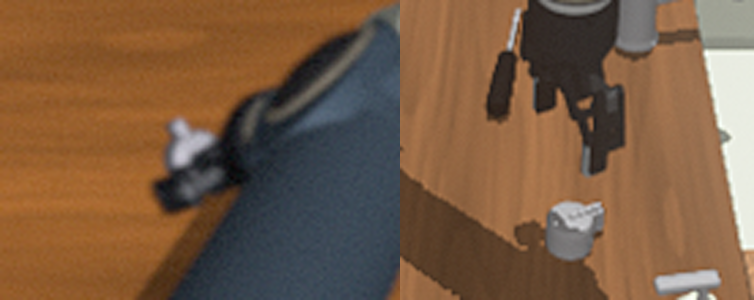

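```bash
python3 -c "
from h import *
st,M=pose()
p=st['ee_pos']; z=M[:,2]
for s in (-1,1):
  for h in (0.013,0.03):
    P=p+s*.05*z+[0,0,h]; 
    a=proj('top',P)[0]; b=proj('side',P)[0]
    print(s,h,a,b,'crop',(a-[290,150])*3.333,(b-[200,200])*2.727+[400,0])
"
```

```text
t 3.3 p [ 0.4383 -0.2641  0.0999] zyaw -62.66 ydir [-0.0045 -0.0013 -1.    ] F [ 0.1 -0.1  0.7] T [-0.04  0.03 -0.01] open 0.0856 q [-0.13  0.41  0.74  2.06 -0.37  0.82 -0.26]
-1 0.013 [341.13325025 206.47495599] [252.35219062 244.59778716] crop [170.42712308 188.23102831] [542.76442382 121.61816559]
-1 0.03 [342.57592234 206.39136384] [252.4395027  239.55036329] crop [175.23554917 187.95241569] [543.00252385 107.85384069]
1 0.013 [374.96682039 187.90568404] [271.66645879 269.81961446] crop [283.19441235 126.33964492] [595.43443313 190.39808862]
1 0.03 [376.99797479 187.49992877] [271.9570721  264.64896563] crop [289.96424998 124.98726259] [596.22693562 176.29772927]
```

```bash
python3 -c "
from h import *
go([.4427,-.2597,.04],-62)
"
```

```text
t 3.3 p [ 0.4383 -0.2641  0.0999] zyaw -62.66 ydir [-0.0045 -0.0013 -1.    ] F [ 0.1 -0.1  0.7] T [-0.04  0.03 -0.01] open 0.0856 q [-0.13  0.41  0.74  2.06 -0.37  0.82 -0.26]
xyz units [-0.21  2.   -0.06]
w units [ 0.01 -0.11  0.04]
```

Call:
drive_tool:
  increments:
    - {"x": -0.21, "y": 0.4, "z": -0.06, "wx": 0.0, "wy": -0.1, "wz": 0.04, "jaw": 1.0}
    - {"x": -0.21, "y": 0.9, "z": -0.06, "wx": 0.0, "wy": -0.1, "wz": 0.04, "jaw": 1.0}
    - {"x": -0.21, "y": 1.3, "z": -0.06, "wx": 0.0, "wy": -0.1, "wz": 0.04, "jaw": 1.0}
    - {"x": -0.21, "y": 1.6, "z": -0.06, "wx": 0.0, "wy": -0.1, "wz": 0.04, "jaw": 1.0}
    - {"x": -0.21, "y": 1.8, "z": -0.06, "wx": 0.0, "wy": -0.1, "wz": 0.04, "jaw": 1.0}
    - {"x": -0.21, "y": 1.8, "z": -0.06, "wx": 0.0, "wy": -0.1, "wz": 0.04, "jaw": 1.0}

```text
t: 3.9
ee_pos: [0.4426, -0.259, 0.0451]
tool_rot: [-0.487, 1.951, -1.947]
contact_force: [-0.3, 0.6, 0.6]
opening: 0.0852
```

```bash
python3 -c "
from h import *
go([.4427,-.2597,.004],-62)
"
```

```text
t 3.9 p [ 0.4426 -0.259   0.0451] zyaw -62.02 ydir [-0.002   0.0013 -1.    ] F [-0.3  0.6  0.6] T [ 0.03 -0.   -0.01] open 0.0852 q [-0.07  0.49  0.66  2.09 -0.46  0.71 -0.18]
xyz units [0.01 1.37 0.03]
w units [ 0.02 -0.    0.01]
```

Call:
drive_tool:
  increments:
    - {"x": 0.0, "y": 0.5, "z": 0.0, "wx": 0.0, "wy": 0.0, "wz": 0.0, "jaw": 1.0}
    - {"x": 0.0, "y": 1.0, "z": 0.0, "wx": 0.0, "wy": 0.0, "wz": 0.0, "jaw": 0.6}
    - {"x": 0.0, "y": 1.25, "z": 0.0, "wx": 0.0, "wy": 0.0, "wz": 0.0, "jaw": 0.4}
    - {"x": 0.0, "y": 1.35, "z": 0.0, "wx": 0.0, "wy": 0.0, "wz": 0.0, "jaw": 0.2}
    - {"x": 0.0, "y": 1.35, "z": 0.0, "wx": 0.0, "wy": 0.0, "wz": 0.0, "jaw": 0.1}
    - {"x": 0.0, "y": 1.35, "z": 0.0, "wx": 0.0, "wy": 0.0, "wz": 0.0, "jaw": 0.1}
    - {"x": 0.0, "y": 1.35, "z": 0.0, "wx": 0.0, "wy": 0.0, "wz": 0.0, "jaw": -0.2}
    - {"x": 0.0, "y": 1.35, "z": 0.0, "wx": 0.0, "wy": 0.0, "wz": 0.0, "jaw": -0.5}
  squeeze: 50

```text
t: 4.7
ee_pos: [0.4427, -0.2594, 0.0055]
tool_rot: [-0.486, 1.95, -1.948]
contact_force: [-1.3, 0.1, 5.3]
opening: 0.0421
```

```bash
python3 -c "
from h import *
go([.4427,-.2597,.004],-62)
for n in ('top','side'): cv2.imwrite(f'pics/{n}3.png',imaging.get_image(n))
a=cv2.imread('pics/top3.png')[150:240,290:410];b=cv2.imread('pics/side3.png')[230:310,220:310]
cv2.imwrite('pics/c5.png',np.hstack([cv2.resize(a,(400,300),interpolation=cv2.INTER_CUBIC),cv2.resize(b,(338,300),interpolation=cv2.INTER_CUBIC)]))
pose()
"
```

```text
t 4.7 p [ 0.4427 -0.2594  0.0055] zyaw -62.04 ydir [-9.0e-04  1.1e-03 -1.0e+00] F [-1.3  0.1  5.3] T [-0.04  0.32 -0.05] open 0.0421 q [-0.01  0.55  0.6   2.11 -0.53  0.63 -0.13]
xyz units [0.01 0.05 0.01]
w units [ 0.01 -0.01  0.  ]
t 4.8 p [ 0.4427 -0.2594  0.0055] zyaw -62.04 ydir [-8.e-04  1.e-03 -1.e+00] F [-1.5 -0.   5. ] T [-0.09  0.28 -0.  ] open 0.0421 q [-0.01  0.55  0.6   2.11 -0.53  0.63 -0.13]
```

View pics/c5.png

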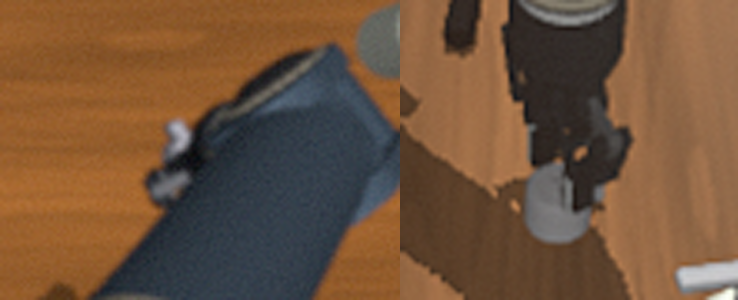

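```bash
python3 -c "
from h import *
st,M=pose()
p=st['ee_pos']; z=M[:,2];x=M[:,0]
c=np.array([.4427,-.2597,0])
for nm,P in (('near tip inner',p+.0225*z),('near tip outer',p+.035*z),('near tip +x',p+.0225*z+.011*x),('near tip -x',p+.0225*z-.011*x),('near +20mm',p+.0225*z+[0,0,.02]),('far tip',p-.0225*z),('far+40',p-.0225*z+[0,0,.04]),('knob bottom front',c+[0,-.023,0]),('knob left',c+[-.023,0,.034]),('right',c+[.023,0,.034])):
    b=proj('side',P)[0]; print(nm,np.round(b,1),(b-[220,230])*3.75+[400,0])
im=cv2.imread('pics/side3.png')[255:300,240:290]
cv2.imwrite('pics/c6.png',cv2.resize(im,None,fx=14,fy=12,interpolation=cv2.INTER_CUBIC))
"
```

```text
t 4.8 p [ 0.4427 -0.2594  0.0055] zyaw -62.04 ydir [-8.e-04  1.e-03 -1.e+00] F [-1.5 -0.   5. ] T [-0.09  0.28 -0.  ] open 0.0421 q [-0.01  0.55  0.6   2.11 -0.53  0.63 -0.13]
near tip inner [266.5 291.4] [574.28428721 230.06836848]
near tip outer [268.9 294.7] [583.30428024 242.46781023]
near tip +x [262.8 292.9] [560.38001245 235.74183153]
near tip -x [270.2 289.9] [588.06995951 224.4421793 ]
near +20mm [266.7 286. ] [575.24912832 209.99270092]
far tip [258.1 279.9] [543.04600696 187.1182918 ]
far+40 [258.5 269.2] [544.26127246 146.814267  ]
knob bottom front [262.4 293.8] [558.8667634  239.24832412]
knob left [253.7 277.9] [526.19340743 179.78292489]
right [271.4 278. ] [592.8098781  180.15165827]
```

View pics/c6.png

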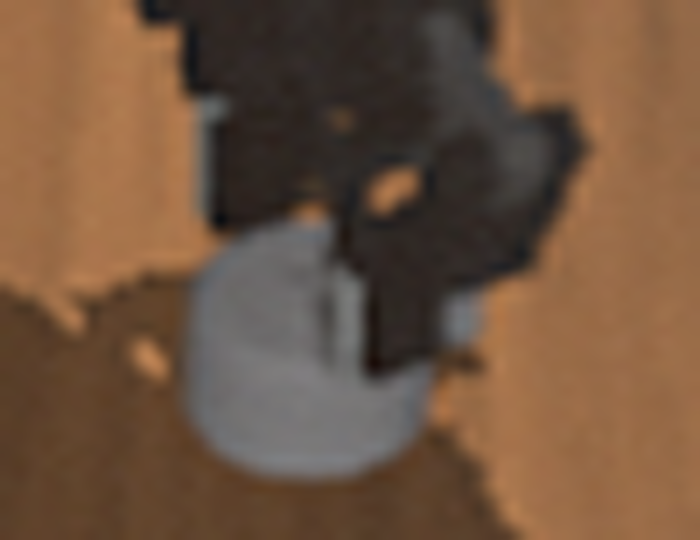

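Call:
drive_tool:
  increments:
    - {"x": 0.0, "y": 0.0, "z": 0.0, "wx": 0.0, "wy": 0.0, "wz": 0.0, "jaw": 0.35}
    - {"x": 0.0, "y": 0.0, "z": 0.0, "wx": 0.0, "wy": 0.0, "wz": 0.0, "jaw": 0.35}
    - {"x": 0.0, "y": 0.12, "z": 0.0, "wx": 0.0, "wy": 0.0, "wz": 0.0, "jaw": 0.35}
    - {"x": 0.0, "y": 0.25, "z": 0.0, "wx": 0.0, "wy": 0.0, "wz": 0.0, "jaw": 0.35}
    - {"x": 0.0, "y": 0.37, "z": 0.0, "wx": 0.0, "wy": 0.0, "wz": 0.0, "jaw": 0.35}
    - {"x": 0.0, "y": 0.37, "z": 0.0, "wx": 0.0, "wy": 0.0, "wz": 0.0, "jaw": 0.35}

```text
t: 5.4
ee_pos: [0.4422, -0.2591, -0.0063]
tool_rot: [-0.487, 1.951, -1.947]
contact_force: [0.3, 0.7, 0.2]
opening: 0.0576
```

```bash
python3 -c "
from h import *
go([.4427,-.2597,-.006],-62)
b=imaging.get_image('side')[255:300,240:290]
cv2.imwrite('pics/c7.png',cv2.resize(b,None,fx=14,fy=12,interpolation=cv2.INTER_CUBIC))
"
```

```text
t 5.4 p [ 0.4422 -0.2591 -0.0063] zyaw -62.03 ydir [-0.0022  0.0016 -1.    ] F [0.3 0.7 0.2] T [0.02 0.01 0.05] open 0.0576 q [ 0.    0.57  0.58  2.11 -0.55  0.61 -0.11]
xyz units [-0.   -0.01  0.03]
w units [ 0.02 -0.01  0.01]
```

View pics/c7.png

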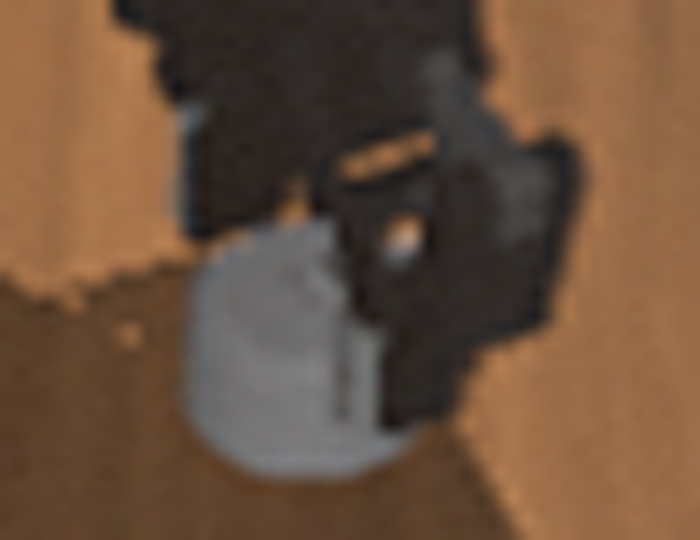

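Call:
drive_tool:
  increments:
    - {"x": 0.0, "y": 0.0, "z": 0.0, "wx": 0.0, "wy": 0.0, "wz": 0.0, "jaw": 0.15}
    - {"x": 0.0, "y": 0.0, "z": 0.0, "wx": 0.0, "wy": 0.0, "wz": 0.0, "jaw": 0.0}
    - {"x": 0.0, "y": 0.0, "z": 0.0, "wx": 0.0, "wy": 0.0, "wz": 0.0, "jaw": -0.3}
    - {"x": 0.0, "y": 0.0, "z": 0.0, "wx": 0.0, "wy": 0.0, "wz": 0.0, "jaw": -0.5}
    - {"x": 0.0, "y": 0.0, "z": 0.0, "wx": 0.0, "wy": 0.0, "wz": 0.0, "jaw": -0.5}
  squeeze: 60

```text
t: 5.95
ee_pos: [0.4424, -0.2593, -0.0056]
tool_rot: [-0.486, 1.951, -1.947]
contact_force: [-1.2, 1.8, 5.9]
opening: 0.0436
```

```bash
python3 -c "
from h import *
go([.4427,-.2597,.15],-62)
b=imaging.get_image('side')[255:300,240:290]
cv2.imwrite('pics/c8.png',cv2.resize(b,None,fx=14,fy=12,interpolation=cv2.INTER_CUBIC))
"
```

```text
t 5.95 p [ 0.4424 -0.2593 -0.0056] zyaw -62.05 ydir [-0.0015  0.0016 -1.    ] F [-1.2  1.8  5.9] T [ 0.2   0.34 -0.02] open 0.0436 q [ 0.    0.57  0.58  2.11 -0.55  0.61 -0.11]
xyz units [-0.   -5.19  0.01]
w units [ 0.02 -0.01  0.01]
```

View pics/c8.png

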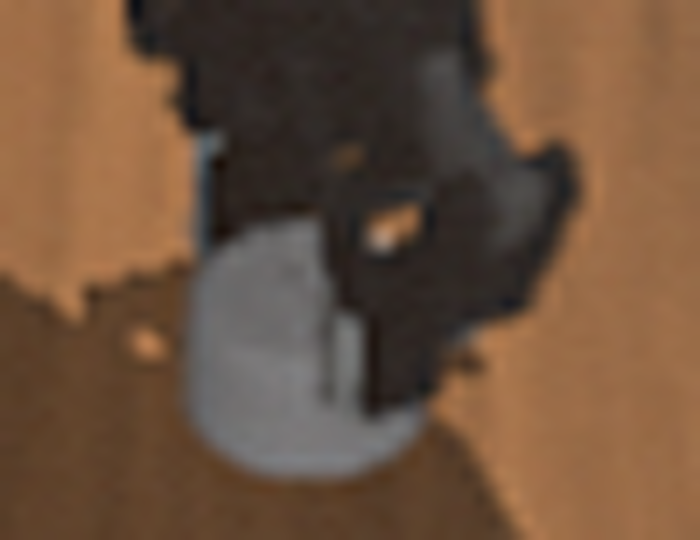

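Call:
drive_tool:
  increments:
    - {"x": 0.0, "y": -0.5, "z": 0.0, "wx": 0.0, "wy": 0.0, "wz": 0.0, "jaw": -0.5}
    - {"x": 0.0, "y": -1.5, "z": 0.0, "wx": 0.0, "wy": 0.0, "wz": 0.0, "jaw": -0.5}
    - {"x": 0.0, "y": -2.7, "z": 0.0, "wx": 0.0, "wy": 0.0, "wz": 0.0, "jaw": -0.5}
    - {"x": 0.0, "y": -4.0, "z": 0.0, "wx": 0.0, "wy": 0.0, "wz": 0.0, "jaw": -0.5}
    - {"x": 0.0, "y": -5.2, "z": 0.0, "wx": 0.0, "wy": 0.0, "wz": 0.0, "jaw": -0.5}
    - {"x": 0.0, "y": -6.0, "z": 0.0, "wx": 0.0, "wy": 0.0, "wz": 0.0, "jaw": -0.5}
    - {"x": 0.0, "y": -6.2, "z": 0.0, "wx": 0.0, "wy": 0.0, "wz": 0.0, "jaw": -0.5}
    - {"x": 0.0, "y": -6.2, "z": 0.0, "wx": 0.0, "wy": 0.0, "wz": 0.0, "jaw": -0.5}
  squeeze: 60

```text
t: 6.8
ee_pos: [0.4428, -0.2594, 0.1804]
tool_rot: [-0.485, 1.95, -1.947]
contact_force: [0.3, 0.1, -2.7]
opening: 0.0436
```

```bash
python3 -c "
from h import *
st,M=pose()
for n in ('top','side'): cv2.imwrite(f'pics/{n}4.png',imaging.get_image(n))
p=st['ee_pos']
for n in ('top','side'):
    print(n,proj(n,p+[0,0,.0056]),proj(n,p+[0,0,.0396]))
go([.5283,.0660,.175],-60)
a=cv2.imread('pics/top4.png')[150:240,290:410];b=cv2.imread('pics/side4.png')[195:265,220:310]
cv2.imwrite('pics/c9.png',np.hstack([cv2.resize(a,(400,300),interpolation=cv2.INTER_CUBIC),cv2.resize(b,(386,300),interpolation=cv2.INTER_CUBIC)]))
"
```

```text
t 6.8 p [ 0.4428 -0.2594  0.1804] zyaw -62.02 ydir [-4.0e-04  1.8e-03 -1.0e+00] F [ 0.3  0.1 -2.7] T [ 0.01  0.   -0.02] open 0.0436 q [-0.22  0.29  0.82  1.98 -0.26  0.98 -0.36]
top [[363.91673975 194.24310012]] [[367.96509713 193.59196619]]
side [[264.32817084 232.77894607]] [[264.76458123 221.54574248]]
t 6.9 p [ 0.4417 -0.2588  0.1788] zyaw -62.03 ydir [-0.004   0.0026 -1.    ] F [-0.1  0.7 -1.3] T [-0.01  0.04  0.01] open 0.0439 q [-0.22  0.29  0.82  1.98 -0.26  0.98 -0.36]
xyz units [-7.63  0.15 -8.21]
w units [ 0.04 -0.34  0.02]
```

View pics/c9.png

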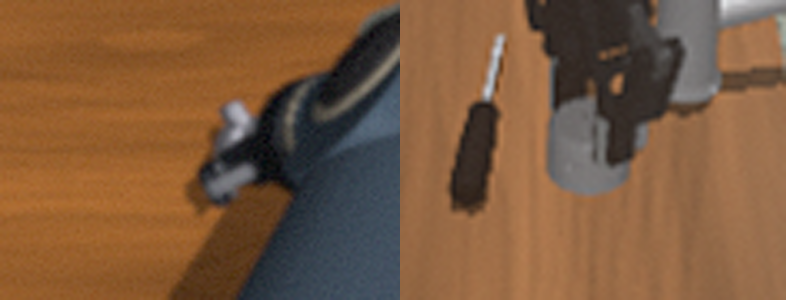

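Call:
drive_tool:
  increments:
    - {"x": -0.8, "y": 0.0, "z": -0.9, "wx": 0.0, "wy": 0.0, "wz": 0.0, "jaw": -0.5}
    - {"x": -2.0, "y": 0.0, "z": -2.15, "wx": 0.0, "wy": 0.0, "wz": 0.0, "jaw": -0.5}
    - {"x": -3.2, "y": 0.0, "z": -3.45, "wx": 0.0, "wy": -0.1, "wz": 0.0, "jaw": -0.5}
    - {"x": -4.4, "y": 0.0, "z": -4.75, "wx": 0.0, "wy": -0.2, "wz": 0.0, "jaw": -0.5}
    - {"x": -5.6, "y": 0.0, "z": -6.05, "wx": 0.0, "wy": -0.3, "wz": 0.0, "jaw": -0.5}
    - {"x": -6.7, "y": 0.0, "z": -7.2, "wx": 0.0, "wy": -0.34, "wz": 0.0, "jaw": -0.5}
    - {"x": -7.4, "y": 0.1, "z": -7.95, "wx": 0.04, "wy": -0.34, "wz": 0.02, "jaw": -0.5}
    - {"x": -7.63, "y": 0.1, "z": -8.21, "wx": 0.04, "wy": -0.34, "wz": 0.02, "jaw": -0.5}

```text
t: 7.7
ee_pos: [0.5277, 0.0721, 0.1737]
tool_rot: [-0.528, 1.924, -1.922]
contact_force: [-0.9, -0.6, -1.9]
opening: 0.0437
```

```bash
python3 -c "
from h import *
pose()
for n in ('top','side'): cv2.imwrite(f'pics/{n}5.png',imaging.get_image(n))
a=cv2.imread('pics/top5.png')[130:205,190:290];b=cv2.imread('pics/side5.png')[140:230,240:340]
cv2.imwrite('pics/c10.png',np.hstack([cv2.resize(a,(400,300),interpolation=cv2.INTER_CUBIC),cv2.resize(b,(386,347),interpolation=cv2.INTER_CUBIC)[:300]]))
go([.5283,.0660,.165],-60)
"
```

```text
t 7.7 p [0.5277 0.0721 0.1737] zyaw -59.51 ydir [-4.e-03 -1.e-04 -1.e+00] F [-0.9 -0.6 -1.9] T [ 0.01 -0.   -0.03] open 0.0437 q [-0.76  0.31  0.68  1.94 -0.24  0.98 -1.01]
t 7.8 p [0.5275 0.068  0.1744] zyaw -59.76 ydir [-0.0035 -0.0016 -1.    ] F [ 0.4  0.1 -1.8] T [-0.02  0.    0.02] open 0.0438 q [-0.76  0.31  0.69  1.94 -0.24  0.98 -1.01]
xyz units [0.01 0.31 0.07]
w units [0.   0.04 0.04]
```

View pics/c10.png

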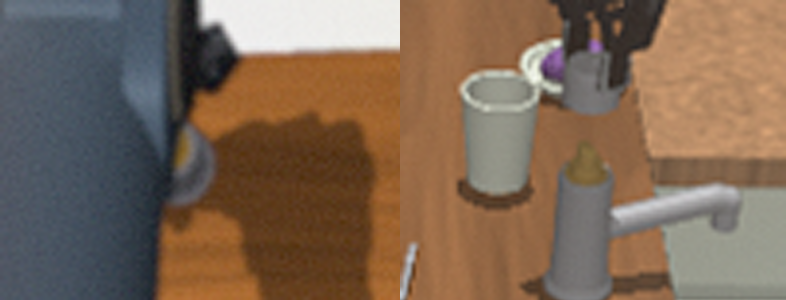

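Call:
drive_tool:
  increments:
    - {"x": 0.01, "y": 0.3, "z": 0.07, "wx": 0.0, "wy": 0.04, "wz": 0.04, "jaw": -0.5}
    - {"x": 0.01, "y": 0.6, "z": 0.07, "wx": 0.0, "wy": 0.04, "wz": 0.04, "jaw": -0.5}
    - {"x": 0.01, "y": 0.75, "z": 0.07, "wx": 0.0, "wy": 0.04, "wz": 0.04, "jaw": -0.5}
    - {"x": 0.01, "y": 0.75, "z": 0.07, "wx": 0.0, "wy": 0.04, "wz": 0.04, "jaw": -0.5}
    - {"x": 0.01, "y": 0.75, "z": 0.07, "wx": 0.0, "wy": 0.04, "wz": 0.04, "jaw": -0.5}

```text
t: 8.3
ee_pos: [0.5283, 0.0652, 0.1519]
tool_rot: [-0.515, 1.928, -1.927]
contact_force: [-0.1, -0.3, -2.0]
opening: 0.0436
```

```bash
python3 -c "
from h import *
pose()
A=np.mean([imaging.get_image('side').astype(float) for _ in range(4)],0); np.save('pics/side6.npy',A)
st,M=pose(); p=st['ee_pos']
b=A[160:195,270:310].astype(np.float32)
cv2.imwrite('pics/c11.png',np.clip(cv2.resize(b,None,fx=16,fy=16,interpolation=cv2.INTER_CUBIC),0,255).astype(np.uint8))
for dz in (.0056,.0396): print(proj('side',p+[0,0,dz]))
print(proj('side',[.5283,.066,.141]))
go([.5283,.0660,.145],-60)
print(np.round(A[160:190,276:302,1]).astype(int))
"
```

```text
t 8.3 p [0.5283 0.0652 0.1519] zyaw -60.06 ydir [ 1.e-04  4.e-04 -1.e+00] F [-0.1 -0.3 -2. ] T [-0.   -0.03  0.02] open 0.0436 q [-0.74  0.34  0.67  1.96 -0.26  0.93 -0.98]
t 8.5 p [0.5285 0.0659 0.1522] zyaw -60.0 ydir [ 8.e-04  8.e-04 -1.e+00] F [ 0.3  0.4 -1.4] T [ 0.01 -0.03 -0.02] open 0.0436 q [-0.74  0.34  0.67  1.96 -0.26  0.93 -0.98]
[[289.24104751 171.78802884]]
[[289.96458263 162.22241758]]
[[288.82255444 176.40209269]]
t 8.5 p [0.5285 0.0659 0.1522] zyaw -60.0 ydir [ 8.e-04  8.e-04 -1.e+00] F [ 0.3  0.4 -1.4] T [ 0.01 -0.03 -0.02] open 0.0436 q [-0.74  0.34  0.67  1.96 -0.26  0.93 -0.98]
xyz units [ 0.01  0.24 -0.01]
w units [ 0.   -0.   -0.01]
[[215 120  94  82  78  72  81  44  45  59  70  77  92 122 145 142  71  49
   50  46  47  47  45  46  54  70]
 [188 194 174 131 116 102  80  44  74  93 102 108 105  99 108 123  82  83
   51  45  48  47  49  65  96 126]
 [163 190 202 196 190 178 116  65  99 107 105 106 102  98  93  88  94 103
   51  44  48  45  60  94 119 143]
 [140 102 156 193 195 188 139  88 103 104 104 105 103 104 100  88 102 101
   50  45  48  45  62  96 104 116]
[... 2135 characters left out ...]
94 106 130
  109 100 100 101  98  98 100 102]
 [100 102 105 106 102  97  96  91  86  96 103 104 104 104 101  95  88  98
  103  98 101 100 100  99 102 106]
 [102 100 103 106 104  94  96  92  90  96 104 106 108 108 102  96  92  97
  100 102 101 100 100 102 104 108]
 [103  98 101 105 100  94 104 100  95  96 100 103 104 101  99  94  95  96
   99 102 101 101 102 104 107 109]
 [104  98 101 105 100  88 105 107 102 100 100  99  99  99  97  98  99 106
  101  97 100 102 106 107 108 110]
 [104 100 100 105 100  88 100 108 108 110 111 110 108 110 110 110 110 108
  101  97 102 102 107 110 108 111]
 [105 101 102 102  97  90 100 105 110 114 117 116 116 118 118 117 112 106
   98  96 102 104 107 109 110 110]]
```

View pics/c11.png

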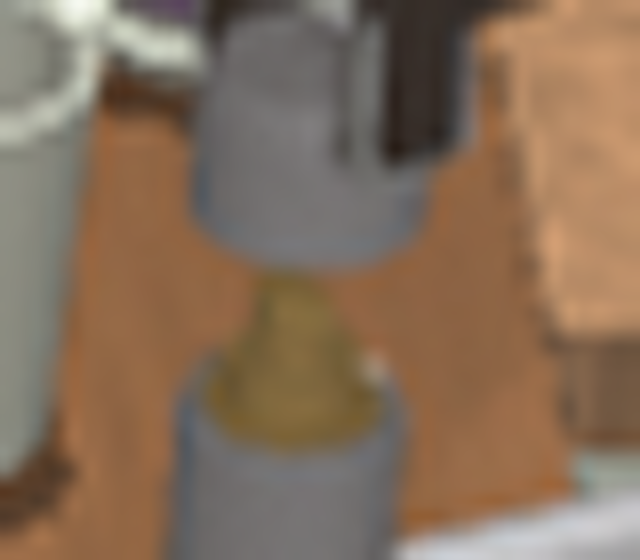

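```bash
python3 -c "
from h import *
A=np.load('pics/side6.npy'); S=np.load('pics/side1.npy')
def edges(im,r,a,b,c,d,f=.5):
    row=im[r,:,2]-im[r,:,0]
    bl=np.median(row[a-6:a-2]); br=np.median(row[d+2:d+6]); mid=np.median(row[b:c])
    tl=(bl+mid)/2; tr=(br+mid)/2
    l=[x+(row[x]-tl)/(row[x]-row[x+1]) for x in range(a,b) if row[x]>tl>=row[x+1]]
    q=[x+(tr-row[x])/(row[x+1]-row[x]) for x in range(c,d) if row[x]<=tr<row[x+1]]
    return np.round(l,2),np.round(q,2)
for r in range(170,176): print('knob',r,edges(A,r,278,287,291,299))
for r in range(186,196): print('tapA',r,edges(A,r,276,285,290,298))
for r in range(186,212,3): print('tapS',r,edges(S,r,274,285,289,298))
# axis col predicted vs row
zs=np.linspace(0,.113,12); 
for z in zs: print(np.round(z,3),np.round(proj('side',[.5283,.066,z])[0],2), end=' ')
# silhouette predicted of knob bottom circle & tap circle r=.024
th=np.linspace(0,2*np.pi,72); 
for nm,c,r in (('knob',[.5284,.0657,.1577],.023),('knobmid',[.5284,.0657,.165],.023),('tap.10',[.5283,.066,.10],.023),('tap.06',[.5283,.066,.06],.024)):
    P=np.array([[c[0]+r*np.cos(t),c[1]+r*np.sin(t),c[2]] for t in th]); q=proj('side',P); print(nm,q.min(0),q.max(0),(q.min(0)+q.max(0))/2)
"
```

```text
knob 170 (array([281.91]), array([296.86]))
knob 171 (array([281.82]), array([296.39]))
knob 172 (array([281.77]), array([296.33]))
knob 173 (array([281.98]), array([296.14]))
knob 174 (array([282.96]), array([295.68]))
knob 175 (array([284.88]), array([294.74]))
tapA 186 (array([280.33]), array([295.87]))
tapA 187 (array([280.42]), array([295.7]))
tapA 188 (array([280.57]), array([295.08]))
tapA 189 (array([280.6]), array([294.63]))
tapA 190 (array([280.38]), array([294.58]))
tapA 191 (array([280.4]), array([294.35]))
tapA 192 (array([280.25]), array([293.48]))
tapA 193 (array([279.88]), array([], dtype=float64))
tapA 194 (array([279.64]), array([], dtype=float64))
tapA 195 (array([279.54]), array([], dtype=float64))
tapS 186 (array([280.19]), array([290.14, 295.93]))
tapS 189 (array([280.82]), array([294.62]))
tapS 192 (array([280.43]), array([293.45]))
tapS 195 (array([279.55]), array([], dtype=float64))
tapS 198 (array([279.46]), array([297.75]))
tapS 201 (array([279.27]), array([296.64]))
tapS 204 (array([278.97]), array([293.63]))
tapS 207 (array([278.4]), array([293.4]))
tapS 210 (array([277.14]), array([293.35]))
0.0 [286.09 212.57] 0.01 [286.27 210.09] 0.021 [286.46 207.58] 0.031 [286.66 205.04] 0.041 [286.85 202.49] 0.051 [287.04 199.91] 0.062 [287.24 197.31] 0.072 [287.44 194.68] 0.082 [287.64 192.04] 0.092 [287.84 189.36] 0.103 [288.05 186.67] 0.113 [288.25 183.95] knob [281.75098274 168.0234841 ] [296.67778974 175.8164548 ] [289.21438624 171.91996945]
knobmid [281.87962078 166.01265604] [296.85614863 173.76947717] [289.3678847  169.89106661]
tap.10 [280.72579751 183.41675409] [295.26772493 191.47095045] [287.99676122 187.44385227]
tap.06 [279.75972432 193.50143647] [294.66923661 202.07453618] [287.21448046 197.78798632]
```

Call:
drive_tool:
  increments:
    - {"x": 0.02, "y": 0.2, "z": 0.0, "wx": 0.0, "wy": 0.0, "wz": 0.0, "jaw": -0.5}
    - {"x": 0.02, "y": 0.4, "z": 0.0, "wx": 0.0, "wy": 0.0, "wz": 0.0, "jaw": -0.5}
    - {"x": 0.02, "y": 0.5, "z": 0.0, "wx": 0.0, "wy": 0.0, "wz": 0.0, "jaw": -0.5}
    - {"x": 0.02, "y": 0.58, "z": 0.0, "wx": 0.0, "wy": 0.0, "wz": 0.0, "jaw": -0.5}
    - {"x": 0.02, "y": 0.64, "z": 0.0, "wx": 0.0, "wy": 0.0, "wz": 0.0, "jaw": -0.5}

```text
t: 9.0
ee_pos: [0.5281, 0.0657, 0.1328]
tool_rot: [-0.515, 1.927, -1.926]
contact_force: [0.6, 0.4, -1.1]
opening: 0.0436
```

```bash
python3 -c "
from h import *
go([.5283,.0660,.130],-60)
"
```

```text
t 9.0 p [0.5281 0.0657 0.1328] zyaw -60.0 ydir [ 8.e-04  7.e-04 -1.e+00] F [ 0.6  0.4 -1.1] T [ 0.07 -0.09 -0.02] open 0.0436 q [-0.73  0.37  0.66  1.98 -0.29  0.89 -0.96]
xyz units [-0.01  0.09 -0.  ]
w units [ 0.    0.   -0.01]
```

Call:
drive_tool:
  increments:
    - {"x": 0.0, "y": 0.05, "z": 0.0, "wx": 0.0, "wy": 0.0, "wz": 0.0, "jaw": -0.5}
    - {"x": 0.0, "y": 0.1, "z": 0.0, "wx": 0.0, "wy": 0.0, "wz": 0.0, "jaw": -0.5}
    - {"x": 0.0, "y": 0.15, "z": 0.0, "wx": 0.0, "wy": 0.0, "wz": 0.0, "jaw": -0.5}

```text
t: 9.3
ee_pos: [0.5283, 0.0658, 0.1283]
tool_rot: [-0.515, 1.927, -1.926]
contact_force: [0.5, 0.1, -0.9]
opening: 0.0435
```

```bash
python3 -c "
from h import *
go([.5283,.0660,.120],-60)
"
```

```text
t 9.3 p [0.5283 0.0658 0.1283] zyaw -60.0 ydir [ 1.3e-03  9.0e-04 -1.0e+00] F [ 0.5  0.1 -0.9] T [ 0.05 -0.07  0.02] open 0.0435 q [-0.72  0.37  0.66  1.99 -0.29  0.88 -0.95]
xyz units [-0.    0.28 -0.01]
w units [ 0.    0.   -0.01]
```

Call:
drive_tool:
  increments:
    - {"x": 0.0, "y": 0.06, "z": 0.0, "wx": 0.0, "wy": 0.0, "wz": 0.0, "jaw": -0.5}
    - {"x": 0.0, "y": 0.12, "z": 0.0, "wx": 0.0, "wy": 0.0, "wz": 0.0, "jaw": -0.5}
    - {"x": 0.0, "y": 0.18, "z": 0.0, "wx": 0.0, "wy": 0.0, "wz": 0.0, "jaw": -0.5}

```text
t: 9.6
ee_pos: [0.5284, 0.0658, 0.1228]
tool_rot: [-0.515, 1.927, -1.926]
contact_force: [0.4, -0.1, -1.7]
opening: 0.0436
```

```bash
python3 -c "
from h import *
go([.5283,.0660,.116],-60)
A=imaging.get_image('side')
cv2.imwrite('pics/c12.png',cv2.resize(A[160:195,270:310],None,fx=16,fy=16,interpolation=cv2.INTER_CUBIC))
pose()
"
```

```text
t 9.6 p [0.5284 0.0658 0.1228] zyaw -59.99 ydir [ 1.4e-03  9.0e-04 -1.0e+00] F [ 0.4 -0.1 -1.7] T [ 0.05 -0.09 -0.05] open 0.0436 q [-0.72  0.38  0.65  1.99 -0.3   0.87 -0.95]
xyz units [-0.    0.23 -0.01]
w units [ 0.    0.   -0.02]
t 9.65 p [0.5283 0.0658 0.1225] zyaw -60.0 ydir [ 1.2e-03  7.0e-04 -1.0e+00] F [ 0.9 -1.1 -1.7] T [ 0.06 -0.13 -0.03] open 0.0433 q [-0.72  0.38  0.65  1.99 -0.3   0.86 -0.95]
```

View pics/c12.png

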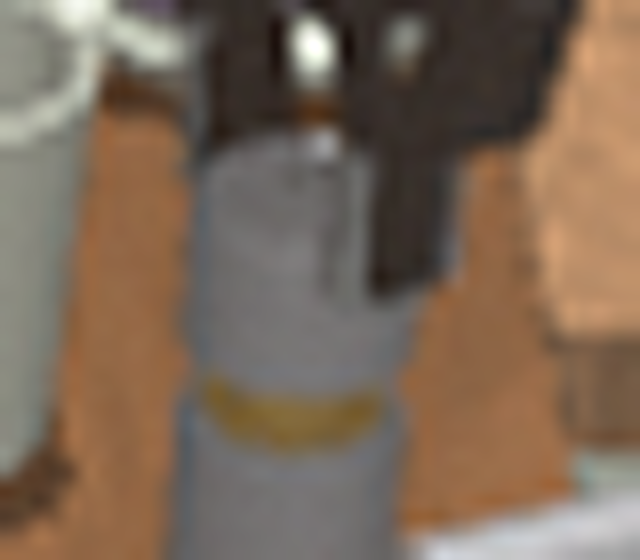

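The knob has slid over the D, and only the lower brass collar still shows at about (295,415) in the crop. The force is still close to the knob's weight, so I'll keep going to home.

Call:
drive_tool:
  increments:
    - {"x": 0.0, "y": 0.05, "z": 0.0, "wx": 0.0, "wy": 0.0, "wz": 0.0, "jaw": -0.5}
    - {"x": 0.0, "y": 0.1, "z": 0.0, "wx": 0.0, "wy": 0.0, "wz": 0.0, "jaw": -0.5}
    - {"x": 0.0, "y": 0.13, "z": 0.0, "wx": 0.0, "wy": 0.0, "wz": 0.0, "jaw": -0.5}
    - {"x": 0.0, "y": 0.13, "z": 0.0, "wx": 0.0, "wy": 0.0, "wz": 0.0, "jaw": -0.5}
  squeeze: 80

```text
t: 10.05
ee_pos: [0.5285, 0.0659, 0.119]
tool_rot: [-0.514, 1.927, -1.925]
contact_force: [-0.4, 0.5, 4.2]
opening: 0.0427
```

```bash
python3 -c "
from h import *
go([.5283,.0660,.113],-60)
"
```

```text
t 10.05 p [0.5285 0.0659 0.119 ] zyaw -60.0 ydir [ 0.0015  0.0012 -1.    ] F [-0.4  0.5  4.2] T [0.11 0.24 0.02] open 0.0427 q [-0.71  0.39  0.65  1.99 -0.31  0.86 -0.94]
xyz units [ 0.    0.2  -0.01]
w units [ 0.    0.   -0.02]
```

Call:
drive_tool:
  increments:
    - {"x": 0.0, "y": 0.08, "z": 0.0, "wx": 0.0, "wy": 0.0, "wz": 0.0, "jaw": -0.5}
    - {"x": 0.0, "y": 0.16, "z": 0.0, "wx": 0.0, "wy": 0.0, "wz": 0.0, "jaw": -0.5}
    - {"x": 0.0, "y": 0.24, "z": 0.0, "wx": 0.0, "wy": 0.0, "wz": 0.0, "jaw": -0.5}
    - {"x": 0.0, "y": 0.24, "z": 0.0, "wx": 0.0, "wy": 0.0, "wz": 0.0, "jaw": -0.5}

```text
t: 10.45
ee_pos: [0.5286, 0.066, 0.1122]
tool_rot: [-0.514, 1.927, -1.925]
contact_force: [-3.1, 0.4, 8.2]
opening: 0.043
```

```bash
python3 -c "
from h import *
pose()
"
```

```text
t 10.45 p [0.5286 0.066  0.1122] zyaw -60.0 ydir [ 0.0014  0.0017 -1.    ] F [-3.1  0.4  8.2] T [0.11 0.53 0.03] open 0.043 q [-0.71  0.4   0.64  2.   -0.32  0.84 -0.94]
```

Call:
drive_tool:
  increments:
    - {"x": 0.0, "y": 0.04, "z": 0.0, "wx": 0.0, "wy": 0.0, "wz": 0.0, "jaw": -0.5}
    - {"x": 0.0, "y": 0.07, "z": 0.0, "wx": 0.0, "wy": 0.0, "wz": 0.0, "jaw": -0.5}
    - {"x": 0.0, "y": 0.1, "z": 0.0, "wx": 0.0, "wy": 0.0, "wz": 0.0, "jaw": -0.5}
    - {"x": 0.0, "y": 0.1, "z": 0.0, "wx": 0.0, "wy": 0.0, "wz": 0.0, "jaw": -0.5}

```text
t: 10.85
ee_pos: [0.5288, 0.066, 0.1113]
tool_rot: [-0.514, 1.929, -1.923]
contact_force: [-5.3, 0.4, 20.0]
opening: 0.0428
```

```bash
python3 -c "
from h import *
pose()
A=imaging.get_image('side')
cv2.imwrite('pics/c13.png',cv2.resize(A[160:195,270:310],None,fx=16,fy=16,interpolation=cv2.INTER_CUBIC))
pose()
"
```

```text
t 10.85 p [0.5288 0.066  0.1113] zyaw -60.01 ydir [ 0.0012  0.0037 -1.    ] F [-5.3  0.4 20. ] T [0.11 1.53 0.05] open 0.0428 q [-0.71  0.4   0.64  2.   -0.32  0.84 -0.93]
t 10.9 p [0.5289 0.066  0.1113] zyaw -60.01 ydir [ 0.0013  0.0037 -1.    ] F [-6.5 -0.2 19.5] T [0.08 1.44 0.01] open 0.0432 q [-0.71  0.4   0.64  2.   -0.32  0.84 -0.93]
```

View pics/c13.png

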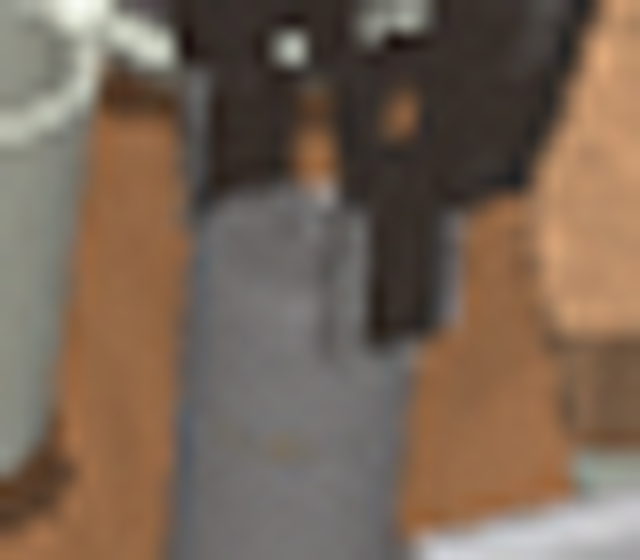

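Call:
drive_tool:
  increments:
    - {"x": 0.02, "y": 0.07, "z": -0.01, "wx": 0.0, "wy": 0.0, "wz": 0.0, "jaw": -0.5}
    - {"x": 0.02, "y": 0.07, "z": -0.01, "wx": 0.0, "wy": 0.0, "wz": 0.0, "jaw": -0.5}
    - {"x": 0.02, "y": 0.07, "z": -0.01, "wx": 0.0, "wy": 0.0, "wz": 0.0, "jaw": -0.5}
    - {"x": 0.02, "y": 0.07, "z": -0.01, "wx": 0.0, "wy": 0.0, "wz": 0.0, "jaw": -0.5}
    - {"x": 0.02, "y": 0.07, "z": -0.01, "wx": 0.0, "wy": 0.0, "wz": 0.0, "jaw": -0.5}

```text
t: 11.4
ee_pos: [0.5288, 0.0661, 0.1113]
tool_rot: [-0.512, 1.931, -1.921]
contact_force: [-6.0, 0.8, 18.5]
opening: 0.0432
```

```bash
python3 -c "
from h import *
pose()
for n in ('top','side'): cv2.imwrite(f'pics/{n}7.png',imaging.get_image(n))
A=cv2.imread('pics/side7.png').astype(int)
print(A[178:194,284:292,2]-A[178:194,284:292,0])
pose()
for P in ([.5288,.066-.023,.117],[.5283,.066-.023,.113],[.5283,.066-.013,.117]): print(proj('side',P))
a=cv2.imread('pics/top7.png');b=cv2.imread('pics/side7.png')
cv2.imwrite('pics/c14.png',np.hstack([cv2.resize(a,(400,300)),cv2.resize(b,(400,300))]))
"
```

```text
t 11.4 p [0.5288 0.0661 0.1113] zyaw -60.02 ydir [ 0.0022  0.0055 -1.    ] F [-6.   0.8 18.5] T [0.06 1.27 0.01] open 0.0432 q [-0.7   0.4   0.64  2.   -0.32  0.84 -0.93]
[[ 5  3  2  5  4  3  6  5]
 [ 3  4  1  3  1  2  7  3]
 [ 3  3  3  3  2  3  5  5]
 [ 2  4  4  3  2  4  5  3]
 [ 3  3  4  2  3  4  3  6]
 [ 2  3  4  3  3  4  4  3]
 [ 4  3  4  2  4  3  3  3]
 [ 3  5  1  3  4  3  2  4]
 [ 3  2  1  1  2  2  4  2]
 [ 7  9  8 18 13  9  4  3]
 [ 6  9  8 23 15  9  3  3]
 [ 4  3  3  1  2  2  2  2]
 [ 4  5  2  2  4  2  4  4]
 [ 3  3  2  3  2  3  2  2]
 [ 4  4  2  4  3  0  4  3]
 [ 3  4  4  1  3  3  3  3]]
t 11.5 p [0.5288 0.066  0.1113] zyaw -60.02 ydir [ 0.0022  0.0055 -1.    ] F [-5.5 -0.1 19.3] T [0.02 1.27 0.06] open 0.043 q [-0.7   0.4   0.64  2.   -0.32  0.84 -0.93]
[[289.04142503 186.93293042]]
[[288.79733702 188.00625587]]
[[288.64020223 185.1548509 ]]
```

View pics/c14.png

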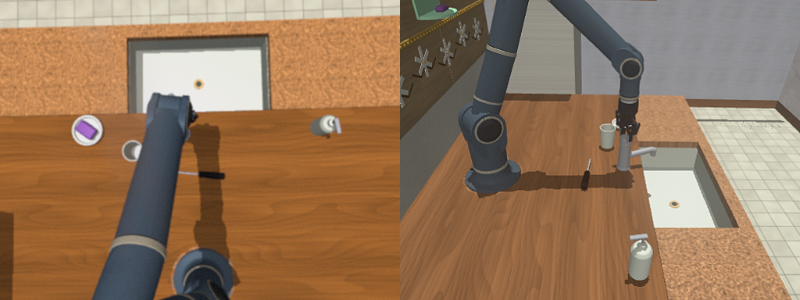

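The gap sliver shows at rows 187–188, where I predicted 186.9–188.0 for a 4 mm gap. The push is steady at about 19 N against the stop, and the bystander objects haven't moved. I'm handing it in.

```bash
python3 -c "
from h import *
arm.job_done(); pose()
"
```

```text
the job is handed in; nothing more can be done
the job is handed in; nothing more can be done
```

The knob is back on the spindle, pushed fully home and pressed down to the stop. I handed the job in at about 11.5 s with the arm still holding it there; no verdict is reported.

**What I did:** I found the knob and spindle in both camera views. The first grasp sat high on the knob, so I opened, went about 11 mm lower and gripped again. I then carried the knob to the tap with its nose at about 30°, matching the estimated flat direction. It slid on without resistance and met the shoulder at TCP height 0.119 m (expected 0.1194 m).

**Last checks:**
- **Pressed down:** TCP height was 0.1113 m (expected 0.1114 m at the stop). The force jumped from about 8 N to 19–20 N, well over the 11 N needed, and held steady.
- **Gap:** the gap between knob and tap body showed at image rows 187–188; I predicted 186.9–188.0 for a 4 mm gap.
- **Bystanders:** the tumbler, pump, dish and screwdriver looked untouched in the last pictures.

**Less certain:**
- **Sideways load:** about 6 N of side force (and 1.3 N m) stayed on the grip, and a small correction did not remove it.
- **Flat direction:** the images put the flat only within about ±8°, and my first reading had it facing the opposite way. I relied on the free insertion to confirm the nose is on the right side, because the gripper hid the nose at the end.
- **Grip opening:** it read about 43 mm on the 46 mm cap. I took this as finger give, as nothing slipped.

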